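Kit the removed pack parts into their trays

TASK

Kit the four electrical parts taken off the battery pack: put the black contactor in the yellow tray, the fuse in the long blue tray, the brown loop-handled service plug in the orange tray and the small two-pin connector half in the green tray, in any order. Set each part down upright and flat on the tray's floor, inside the lip, without dropping it, and let go. Leave the torch and the roll of black tape where they are.

Things in the scene. Friction and masses are not known exactly. Their poses are not given: they have to be found in the camera images.
- contactor: black box-shaped contactor with two copper studs on top, 70 mm along its x, 60 mm along its y, 63 mm high with the studs, the box itself 50 mm high; 0.42 kg. Loose, standing upright on the work surface. Origin: centre of the underside, z up. Grip across the 60 mm (y).
- fuse_link: fuse: pale grey ceramic cylinder with cream-coloured brass ends and a flat brass tongue at each end, lying along its y on two small feet; 110 mm along y, 30 mm across x, 30 mm high, the cylinder 30 mm thick with its axis 15 mm up and 72 mm long; 0.09 kg. Loose, feet down on the work surface. Origin: centre of the underside, z up. Grip across x at the middle.
- service_plug: brown-orange service plug with an upright loop handle; base 50 mm along its x by 62 mm along its y, 70 mm high; body up to 38 mm, above it the loop: two posts and a top bar (bar at 64 to 70 mm height), all 20 mm thick along x and 56 mm long along y; 0.28 kg. Loose, standing upright on the work surface. Origin: centre of the underside, z up. Grip the loop across x.
- connector_half: small black and grey connector half with two copper pins on top: black base 34 mm along its x by 50 mm along its y, 22 mm high, on it a grey block 24 by 36 mm up to 36 mm, pins up to 46 mm; 0.07 kg. Loose, standing upright on the work surface. Origin: centre of the underside, z up. Grip the base across x.
- torch: bystander: black pocket torch, 122 mm along its y, 33 mm thick, loose; leave it. Origin: centre of the underside.
- tape_black: bystander: small roll of black tape lying flat, 51 mm across, 19 mm high, loose; leave it. Origin: centre of the underside.
- yellow_tray: yellow plastic tray for the contactor, fixed to the surface: inner floor 88 mm along its x by 78 mm along its y, floor 3 mm above the surface, round it a low lip 6 mm wide whose top is 8 mm above the surface. Origin: centre of the underside (on the work surface), z up.
- blue_tray: long blue plastic tray for the fuse, fixed to the surface: inner floor 48 mm along its x by 128 mm along its y, floor 3 mm above the surface, round it a low lip 6 mm wide whose top is 8 mm above the surface. Origin: centre of the underside (on the work surface), z up.
- orange_tray: orange plastic tray for the service plug, fixed to the surface: inner floor 68 mm along its x by 80 mm along its y, floor 3 mm above the surface, round it a low lip 6 mm wide whose top is 8 mm above the surface. Origin: centre of the underside (on the work surface), z up.
- green_tray: small green plastic tray for the connector half, fixed to the surface: inner floor 52 mm along its x by 68 mm along its y, floor 3 mm above the surface, round it a low lip 6 mm wide whose top is 8 mm above the surface. Origin: centre of the underside (on the work surface), z up.

How it is judged:
At the end, for the whole second after the job is handed in: Each part released, at rest (under 0.02 m/s) in its own tray: centre within 14 mm of the tray's in plan, underside less than 5.5 mm above the tray's origin (floor at 3 mm), tilt under 0.09 rad, any yaw. Torch and tape within 30 mm of their starts (horizontal distance between contactor and yellow_tray below 0.014 m and z of contactor in the frame of yellow_tray below 0.0055 m and angle between each of contactor, fuse_link, service_plug, connector_half's own z axis and vertical below 0.09 rad and linear speed of each of contactor, fuse_link, service_plug, connector_half below 0.02 m/s and contact force between the fingers and contactor below 0.05 N and horizontal distance between fuse_link and blue_tray below 0.014 m and z of fuse_link in the frame of blue_tray below 0.0055 m and contact force between the fingers and fuse_link below 0.05 N and horizontal distance between service_plug and orange_tray below 0.014 m and z of service_plug in the frame of orange_tray below 0.0055 m and contact force between the fingers and service_plug below 0.05 N and horizontal distance between connector_half and green_tray below 0.014 m and z of connector_half in the frame of green_tray below 0.0055 m and contact force between the fingers and connector_half below 0.05 N and distance of each of torch, tape_black from where it was at the start of the episode below 0.03 m); the robot touches nothing.
It fails at once if a part is dropped or thrown (faster than 0.7 m/s, a fall of some 25 mm, with the fingers off it) ((linear speed of contactor above 0.7 m/s and contact force between the fingers and contactor below 0.05 N) or (linear speed of fuse_link above 0.7 m/s and contact force between the fingers and fuse_link below 0.05 N) or (linear speed of service_plug above 0.7 m/s and contact force between the fingers and service_plug below 0.05 N) or (linear speed of connector_half above 0.7 m/s and contact force between the fingers and connector_half below 0.05 N)).
It fails at once if the torch or the black tape is shifted by more than 30 mm (distance of any of torch, tape_black from where it was at the start of the episode above 0.03 m).
It also fails if it takes over 96 s, if anything falls off the work surface, if the arm or the gripper's body presses on something with over 40 N, if the wrist force passes 120 N, or if a joint passes its speed limit or range.

ROBOT

A 6-joint arm with a two-finger parallel gripper is mounted at the origin on the work surface; the furniture and walls round the work are solid. World frame = base frame: x ahead of the robot, y to its left, z up, the work surface at z = 0. Lengths are in m, angles in rad, forces in N, time in s.
With the tool pointing down it reaches from about 0.425 to 0.95 m from the base axis. Payload 14.7 kg.
Tool frame: the origin (TCP) lies at the very end of the fingers, on their centre line; the grasp point (between the pads) lies 19 mm behind it (env.grip_point_offset is the z of the grasp point in the tool frame, in m); z points along the fingers, y is the direction in which the jaws open and shut (so a half turn about z gives the same grasp; the last joint's range is limited). The gripper opens to 85 mm and grips with 20 to 120 N. Pads are 22 mm wide; open, the fingers measure 114 mm over their backs; the gripper's body (76 mm by 85 mm) begins 54 mm behind the grasp point. The pads swing forward as they close: fully open they stand 13 mm farther back than shut.
Start: joints at [-1.195, 0.48, 1.596, -0, 1.065, -0.047], TCP at [0.267, -0.593, 0.231] pointing down, gripper open.
Joint ranges: [-2.75, 2.75], [-0.82, 2.05], [0.23, 2.67], [-1.56, 4.7], [0.09, 2.69], [-2.92, 2.92]. Speed limits (rad/s): [1.89, 1.89, 2.39, 3.01, 3.01, 3.01].

INTERFACE

Orientations are given as a unit quaternion [x, y, z, w].
In Python, from station import env, eyes, job gives the robot as it stands.
- The arm moves only by the shell command python3 -m handwheel 'ROWS' [FORCE]. ROWS is JSON, a list of rows, each a list of 7 numbers: the turn, a rotation vector about the tool's x, y, z in degrees, then the shift along the tool's x, y, z in mm, then the closure in counts, from 0 (fully open) to 255 (shut). A call has exactly 8 rows; each row shifts and turns the commanded pose from where the row before left it, along the tool's axes as they then stand; what a row does not reach is not made up. A row lasts 1/10 s, in which the tool goes at most 50 mm and 8.59 degrees, less where a joint would pass 70% of its speed; a pose out of reach is approached as far as the arm can. A call with a gripper value outside its range is refused whole. The fingers move at their own pace and stop on an object; FORCE is the grip in N (left out, the last holds). Time passes only in rows, so rows that do not move let the fingers close, or fill a call up. It gives the time, the measured TCP pose, the force and the opening at its end, in the units of the state.
- env.observe(): the state, without advancing time (a new reading comes with each control period).
- eyes.snapshot(name): name is "scene" or "top" or "wrist"; returns the picture (480x640x3 uint8, red, green, blue); there is no depth.
- eyes.camera_model(name): a dict with "mtx" (3x3 intrinsics, pixels), "extrinsics" (4x4, takes a point from world to camera coordinates); the wrist camera has in their place "mount" (4x4, takes a point from camera to tool coordinates, whose origin is the TCP and whose axes are the flange's). Camera axes: x right, y down, z forward; pixel columns grow to the right and rows downward; lengths in m; the calibration is good to about 2 mm. A picture is of the moment at which its call begins: read the wrist's pose just before it. camera_model takes no time and is no camera call.
- job.finish_job(): hands the job in, once; it reports no verdict.
The state is a dict: "time": time; "joint_positions": joint angles; "joint_vel": joint speeds; "joint_efforts": joint torques, N m; "tool_pos": TCP position; "eef_rot": TCP orientation; "contact_force": force on the tool from outside, world axes, zero at the start; "moment": the same for the moment, N m; "width": opening from 0.0 (shut) to 1.0 (fully open).
Only numpy, scipy, OpenCV 4.12 (cv2) and the standard library are available. Lean on these libraries where they do the work, as an engineer would, in place of code of your own. Each camera call takes 0.05 s, during which the arm holds its last target.

## Working session

There is one attempt and no reset: what is moved stays moved. The work goes in short steps, Python scripts to look and compute and a shell command to move; the robot and the scene stay as the last step left them, time stands still between calls to the robot, and variables do not carry over. Pictures are saved under pics/ and viewed, and the job is handed in when it is done.

```bash
ls; mkdir -p pics; python3 - <<'E'
from station import env, eyes, job
import cv2,json
for n in ("scene","top"):
    cv2.imwrite(f"pics/{n}0.png",cv2.cvtColor(eyes.snapshot(n),cv2.COLOR_RGB2BGR))
    m=eyes.camera_model(n);print(n,m)
print(eyes.camera_model("wrist"));print(env.observe(),env.grip_point_offset)
E
```

```text
pics
scene {'mtx': array([[577.88703261,   0.        , 319.61175958],
       [  0.        , 577.88703261, 235.19130735],
       [  0.        ,   0.        ,   1.        ]]), 'extrinsics': array([[-0.86598044, -0.50007317, -0.00217088,  0.50224472],
       [-0.34248995,  0.59624442, -0.72608072,  0.18769836],
       [ 0.36438787, -0.6280282 , -0.68760604,  1.19901437],
       [ 0.        ,  0.        ,  0.        ,  1.        ]])}
top {'mtx': array([[474.41269805,   0.        , 311.44581115],
       [  0.        , 474.41269805, 238.06045338],
       [  0.        ,   0.        ,   1.        ]]), 'extrinsics': array([[-0.01186883, -0.99939992, -0.03254107,  0.0888899 ],
       [-0.99813404,  0.01379061, -0.05948333,  0.52583294],
       [ 0.0598964 ,  0.03177436, -0.99769876,  1.12734709],
       [ 0.        ,  0.        ,  0.        ,  1.        ]])}
{'mtx': array([[410.90162749,   0.        , 313.30937459],
       [  0.        , 410.90162749, 237.11615059],
       [  0.        ,   0.        ,   1.        ]]), 'mount': array([[ 1.47486142e-04, -9.62227142e-01, -2.72247877e-01,
        
[... 275 characters left out ...]
{'time': 0.1, 'joint_positions': array([-1.19460390e+00,  4.80746354e-01,  1.59680131e+00,  1.30787406e-05,
        1.06508927e+00, -4.66149139e-02]), 'joint_vel': array([ 0.00105787, -0.00156356, -0.00095007,  0.00046256,  0.00028014,
       -0.00067243]), 'joint_efforts': array([ 5.92202850e-04, -9.52257872e+01, -4.31044364e+01, -8.41323981e-05,
        5.21284135e-03, -4.24324094e-05]), 'tool_pos': array([ 0.26659209, -0.59242207,  0.2307549 ]), 'eef_rot': array([ 9.77737874e-01,  2.09829398e-01, -8.00120864e-05, -5.16004159e-04]), 'contact_force': array([ 0.00311938,  0.1163625 , -0.36014966]), 'moment': array([-0.01149357, -0.02148801,  0.03045674]), 'width': 0.9972808586139947} -0.0187
```

View pics/top0.png

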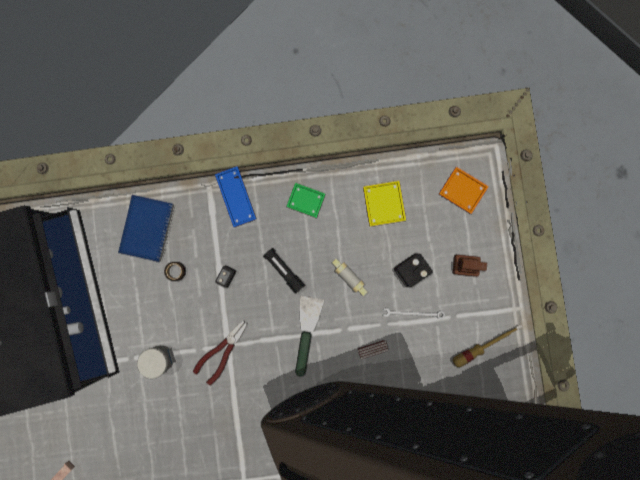

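View pics/scene0.png

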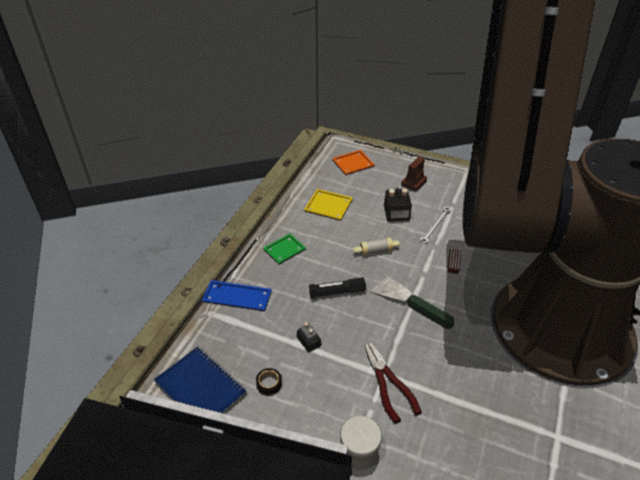

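Top view: the trays lie along the row at v≈200 (blue u≈236, green 306, yellow 384, orange 463). The parts are at v≈270: connector u≈226, fuse 350, contactor 412, plug 468, with the torch at (284,270) and the tape at (175,271). Next I measure them.

```bash
cat > h.py <<'E'
from station import env, eyes, job
import cv2,numpy as np
from scipy.spatial.transform import Rotation as R
def cam(n,s=None):
    m=eyes.camera_model(n);K=m["mtx"]
    if n=="wrist":
        T=np.eye(4);T[:3,:3]=R.from_quat(s["eef_rot"]).as_matrix();T[:3,3]=s["tool_pos"]
        W=T@m["mount"]
    else: W=np.linalg.inv(m["extrinsics"])
    return K,W
def snap(n,f):
    s=env.observe();im=cv2.cvtColor(eyes.snapshot(n),cv2.COLOR_RGB2BGR);cv2.imwrite(f"pics/{f}.png",im);return s,im
def ray(c,uv,z):
    K,W=c;uv=np.atleast_2d(uv).astype(float)
    d=np.c_[uv,np.ones(len(uv))]@np.linalg.inv(K).T@W[:3,:3].T
    o=W[:3,3];return o+d*((z-o[2])/d[:,2])[:,None]
def proj(c,P):
    K,W=c;p=(np.atleast_2d(P)-W[:3,3])@W[:3,:3];q=p@K.T;return q[:,:2]/q[:,2:]
def rect(pts):
    (c,wh,a)=cv2.minAreaRect((pts[:,:2]*1000).astype(np.float32));  # mm, angle of the width axis
    if wh[0]<wh[1]: wh=wh[::-1];a+=90
    return np.round(c,1),np.round(wh,1),(a+90)%180-90   # long axis yaw deg
def blobs(mask,amin=60):
    mask=cv2.morphologyEx(mask.astype(np.uint8)*255,cv2.MORPH_CLOSE,np.ones((3,3)))
    cs,_=cv2.findContours(mask,cv2.RETR_EXTERNAL,cv2.CHAIN_APPROX_NONE)
    return sorted([c[:,0,:] for c in cs if cv2.contourArea(c)>amin],key=lambda c:-cv2.contourArea(c))
def go(x,y,z,yaw_open,s=None):
    """from measured pose: turn (deg, about tool xyz) and shift(mm, tool axes before & after turn), tool down, jaws opening along world yaw_open deg"""
    s=s or env.observe();A=R.from_quat(s["eef_rot"]);p=np.array(s["tool_pos"])
    best=None
    for k in (0,180,-180):
        a=np.radians(yaw_open+k);Y=np.array([np.cos(a),np.sin(a),0]);Z=np.array([0,0,-1.]);B=R.from_matrix(np.c_[np.cross(Y,Z),Y,Z])
        rv=np.degrees((A.inv()*B).as_rotvec())
        j=s["joint_positions"][5]
        if best is None or abs(np.linalg.norm(rv))<np.linalg.norm(best[0]): best=(rv,B)
    d=(np.array([x,y,z])-p)*1000
    print("turn",best[0].round(1),"shift before-turn axes",A.inv().apply(d).round(1),"after-turn axes",best[1].inv().apply(d).round(1),"j6",round(float(s["joint_positions"][5]),2))
E
python3 - <<'E'
from h import *
s,im=snap("top","top1");c=cam("top");print(c[1][:3,3])
hsv=cv2.cvtColor(im,cv2.COLOR_BGR2HSV);H,S,V=cv2.split(hsv)
roi=np.zeros(H.shape,bool);roi[150:320,150:500]=1
for n,m in dict(blue=(H>104)&(H<118)&(S>170)&(V>140),green=(H>50)&(H<80)&(S>120),yellow=(H>24)&(H<35)&(S>180)&(V>120),orange=(H>8)&(H<20)&(S>180)&(V>150)).items():
    for b in blobs(m&roi)[:2]: print(n,b.mean(0).round(),*rect(ray(c,b,0.008)))
for n,m,z in (("fuse",(H>18)&(H<35)&(S>40)&(S<160)&(V>130),.015),("plug",((H<12)|(H>170))&(S>90)&(V<130),.02),("dark",(V<60),.03)):
    for b in blobs(m&roi)[:6]: print(n,b.mean(0).round(),*rect(ray(c,b,z)))
cv2.imwrite("pics/z1.png",cv2.resize(im[150:320,150:520],None,fx=2.1,fy=2.1,interpolation=cv2.INTER_CUBIC))
E
```

```text
[0.45838275 0.04576427 1.15892366]
blue [235. 196.] [633.  269.1] [136.4  57.2] 19.233383178710938
green [306. 200.] [621.3  96.2] [78.6 62.3] 68.51219177246094
yellow [384. 203.] [610.1 -95.1] [96.8 87.8] 8.348891258239746
orange [463. 190.] [ 639.5 -286.3] [89.6 76.8] 56.4645881652832
fuse [360. 288.] [404.6 -34.8] [29.9 27. ] 40.364627838134766
fuse [339. 265.] [462.5  17.9] [30.5 27.2] 44.198184967041016
plug [469. 265.] [ 456.2 -292.8] [75.6 45.3] 82.06739807128906
dark [414. 270.] [ 447.8 -155.8] [72.5 60. ] -56.109039306640625
dark [283. 270.] [451.  148.8] [117.6  30.1] 39.83974838256836
dark [457. 264.] [ 462.1 -261.5] [39.5 25.8] 5.080076217651367
dark [229. 275.] [438.3 279.7] [47.7 28.8] -0.04050445556640625
```

View pics/z1.png

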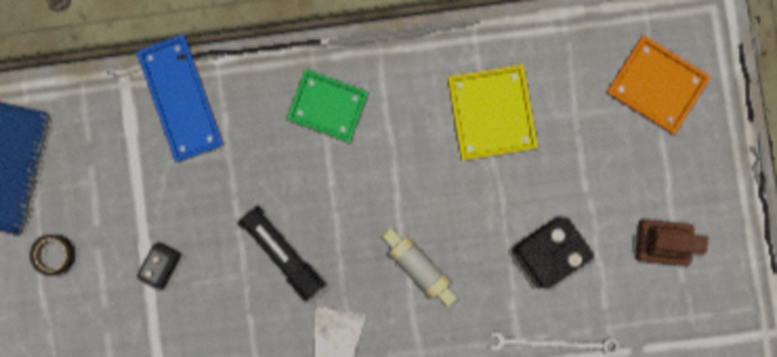

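```bash
python3 - <<'E'
from h import *
go(0.45,-0.23,0.25,-65.8)
E
```

```text
turn [-0.1 -0.   0. ] shift before-turn axes [ 316.  -255.3  -18.9] after-turn axes [ 315.9 -255.4  -19.2] j6 -0.05
```

```bash
python3 -m handwheel '[[0,0,0,20,-16,-1,0],[0,0,0,38,-31,-3,0],[0,0,0,38,-31,-3,0],[0,0,0,38,-31,-3,0],[0,0,0,38,-31,-3,0],[0,0,0,38,-31,-3,0],[0,0,0,38,-31,-2,0],[0,0,0,38,-31,-1,0]]' 40; python3 - <<'E'
from h import *
s,im=snap("wrist","w1");print(s["tool_pos"],s["joint_vel"].round(2))
go(0.45,-0.23,0.25,-65.8)
E
```

```text
time: 0.95
tool_pos: [0.4324, -0.2611, 0.2505]
eef_rot: [0.978, 0.21, 0.0, 0.0]
contact_force: [1.2, 0.3, 0.3]
width: 0.997
[ 0.43242272 -0.26111813  0.25052177] [ 0.95 -0.09  0.11  0.   -0.02  0.95]
turn [-0.1 -0.1  0.1] shift before-turn axes [ 24.4 -16.8   0.6] after-turn axes [ 24.4 -16.9   0.5] j6 0.55
```

View pics/w1.png

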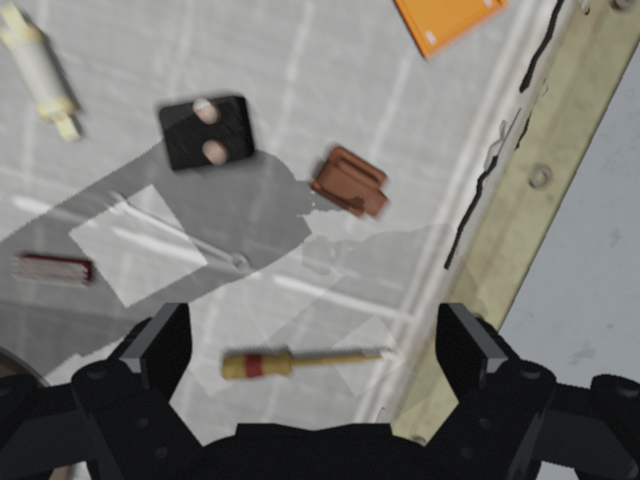

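```bash
python3 -m handwheel '[[0,0,0,0,0,0,0],[0,0,0,0,0,0,0],[0,0,0,0,0,0,0],[0,0,0,0,0,0,0],[0,0,8.5,0,0,0,0],[0,0,8.5,0,0,0,0],[0,0,0,0,0,0,0],[0,0,0,0,0,0,0]]'; python3 - <<'E'
from h import *
s,im=snap("wrist","w2");print(s["tool_pos"],s["eef_rot"].round(4),s["joint_vel"].round(2))
c=cam("wrist",s)
for p in ([.4562,-.2928,.0],[.4478,-.1558,.05]): print(proj(c,p))
E
```

```text
time: 1.8
tool_pos: [0.4316, -0.2635, 0.2502]
eef_rot: [0.998, 0.065, -0.0, -0.0]
contact_force: [0.2, 0.2, 0.7]
width: 1.002
[ 0.43162884 -0.26348874  0.25021978] [ 9.979e-01  6.480e-02 -1.000e-04 -0.000e+00] [ 0.01 -0.   -0.    0.   -0.   -0.01]
[[348.27372871 174.61887708]]
[[187.89040749 170.82059467]]
```

View pics/w2.png

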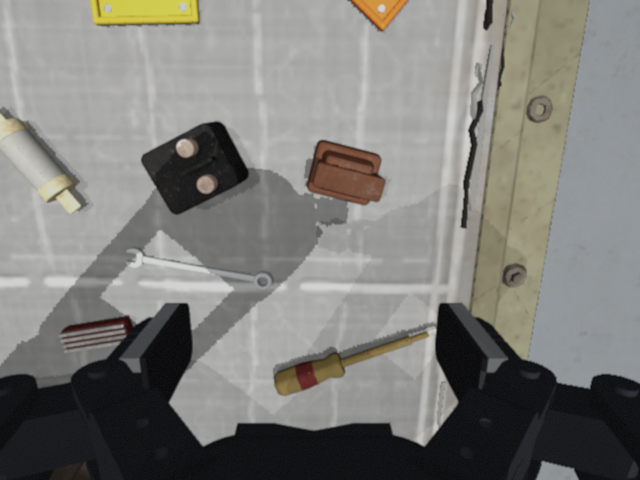

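```bash
python3 - <<'E'
import cv2
im=cv2.imread("pics/w2.png")
cv2.imwrite("pics/z2.png",cv2.resize(im[110:230,130:400],None,fx=2.9,fy=2.9,interpolation=cv2.INTER_CUBIC))
E
```

```text
(no output)
```

View pics/z2.png

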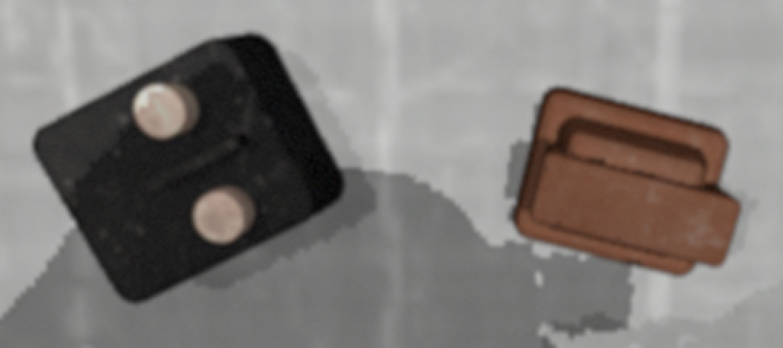

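```bash
python3 - <<'E'
from h import *
s=env.observe();c=cam("wrist",s)
for n,z,q in (("bar",.07,[(548,150),(533,218),(720,265),(740,200)]),("cont",.05,[(35,140),(130,300),(315,212),(212,42)]),("plugbase",.03,[(545,90),(516,228),(690,272),(730,140)])):
    uv=np.array(q)/2.9+[130,110];P=ray(c,uv,z)[:,:2]*1000
    e=np.roll(P,-1,0)-P
    print(n,P.mean(0).round(1),np.hypot(*e.T).round(1),np.degrees(np.arctan2(e[:,1],e[:,0])).round(1))
E
```

```text
bar [ 458.6 -287.3] [18.6 52.8 18.4 53.6] [175.1 -96.7  -7.1  83. ]
cont [ 448.3 -157.1] [51.5 61.3 53.9 58.5] [-146.5  -57.6   36.5  124.6]
plugbase [ 460.3 -285.7] [42.  55.3 41.5 57.3] [175.4 -96.8  -7.2  82.7]
```

```bash
python3 - <<'E'
from h import *
go(.4590,-.2870,.110,-6.5)
E
```

```text
turn [ -0.    0.  -76.1] shift before-turn axes [ 24.   27.  140.2] after-turn axes [-20.4  29.8 140.2] j6 0.83
```

```bash
python3 -m handwheel '[[0,0,-8.5,0,0,17,0],[0,0,-8.5,0,0,17,0],[0,0,-8.5,0,0,17,0],[0,0,-8.5,0,0,17,0],[0,0,-8.5,0,0,17,0],[0,0,-8.5,0,0,17,0],[0,0,-8.5,0,0,17,0],[0,0,-8.5,0,0,0,0]]' 40; python3 -m handwheel '[[0,0,-8.1,0,0,0,0],[0,0,0,-10,15,0,0],[0,0,0,-10,15,0,0],[0,0,0,0,0,0,0],[0,0,0,0,0,0,0],[0,0,0,0,0,0,0],[0,0,0,0,0,0,0],[0,0,0,0,0,0,0]]';python3 - <<'E'
from h import *
go(.4590,-.2870,.110,-6.5)
s,im=snap("wrist","w3")
E
```

```text
time: 2.65
tool_pos: [0.4309, -0.2624, 0.1294]
eef_rot: [0.789, 0.614, -0.0, -0.001]
contact_force: [-0.4, 0.6, 0.5]
width: 0.999
time: 3.45
tool_pos: [0.4591, -0.286, 0.1314]
eef_rot: [0.747, 0.665, -0.0, -0.0]
contact_force: [0.7, -0.5, 0.2]
width: 0.999
turn [-0.  -0.  -0.1] shift before-turn axes [-1.   0.  21.4] after-turn axes [-1.   0.  21.4] j6 -0.5
```

View pics/w3.png

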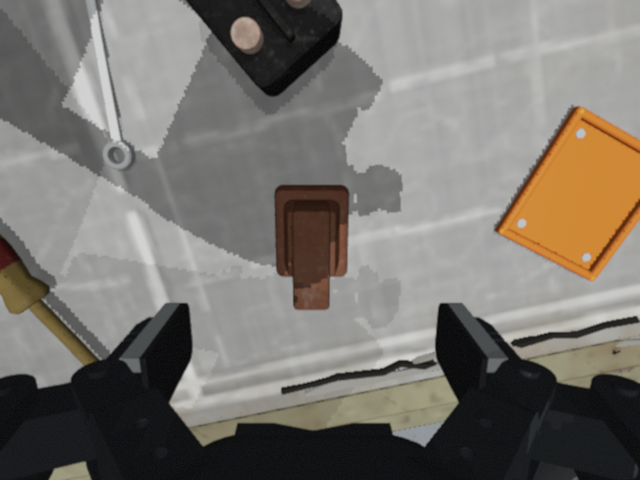

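```bash
python3 - <<'E'
from h import *
s=env.observe();c=cam("wrist",s)
P=ray(c,[(311,202),(311,309),(295,290),(329,290)],.07);print(P.round(4),P[:2].mean(0),s["tool_pos"])
go(P[2:,0].mean(),P[:2,1].mean(),.044,-6.5)
E
```

```text
[[ 0.4621 -0.2553  0.07  ]
 [ 0.4553 -0.3135  0.07  ]
 [ 0.4481 -0.3015  0.07  ]
 [ 0.4661 -0.3036  0.07  ]] [ 0.4586987  -0.28436257  0.07      ] [ 0.4591627  -0.28607056  0.13135331]
turn [-0.  -0.  -0.2] shift before-turn axes [ 1.5 -2.3 87.4] after-turn axes [ 1.5 -2.3 87.4] j6 -0.5
```

```bash
python3 -m handwheel '[[0,0,0,1,0,15,0],[0,0,0,0,0,22,0],[0,0,0,0,0,22,0],[0,0,0,0,0,18,0],[0,0,0,0,0,10,0],[0,0,0,0,0,0,0],[0,0,0,0,0,0,0],[0,0,0,0,0,0,255]]' 60;python3 -m handwheel '[[0,0,0,0,0,0,255],[0,0,0,0,0,0,255],[0,0,0,0,0,0,255],[0,0,0,0,0,0,255],[0,0,0,0,0,0,255],[0,0,0,0,0,0,255],[0,0,0,0,0,0,255],[0,0,0,0,0,0,255]]' 60
```

```text
time: 4.3
tool_pos: [0.46, -0.2856, 0.0452]
eef_rot: [0.747, 0.665, 0.0, 0.001]
contact_force: [-0.0, 0.2, -0.2]
width: 0.856
time: 5.1
tool_pos: [0.4594, -0.2853, 0.0446]
eef_rot: [0.747, 0.665, -0.0, -0.0]
contact_force: [-2.8, 1.0, 6.2]
width: 0.222
```

```bash
python3 -m handwheel '[[0,0,0,0,0,-8,255],[0,0,0,0,0,-12,255],[0,0,0,0,0,-15,255],[0,0,0,0,0,-15,255],[0,0,0,0,0,-5,255],[0,0,0,0,0,0,255],[0,0,0,0,0,0,255],[0,0,0,0,0,0,255]]' 60; python3 - <<'E'
from h import *
s,im=snap("wrist","w4");print(s["contact_force"],s["width"])
c=cam("wrist",s)
H,S,V=cv2.split(cv2.cvtColor(im,cv2.COLOR_BGR2HSV))
for b in blobs((H>8)&(H<20)&(S>180)&(V>150))[:2]: print(b.min(0),b.max(0),*rect(ray(c,b,0.008)))
go(.6395,-.2863,.08,-33.5)
E
```

```text
time: 5.9
tool_pos: [0.4592, -0.285, 0.0987]
eef_rot: [0.747, 0.665, -0.0, -0.0]
contact_force: [-1.3, 0.7, -2.7]
width: 0.218
[-1.32768525  0.69526017 -2.68064086] 0.21828519430282944
[522 107] [639 300] [ 638.4 -285. ] [89.3 78.3] 56.773284912109375
turn [-0.1 -0.  26.8] shift before-turn axes [ 19.7 179.3  18.5] after-turn axes [ 98.5 151.1  18.7] j6 -0.5
```

View pics/w4.png

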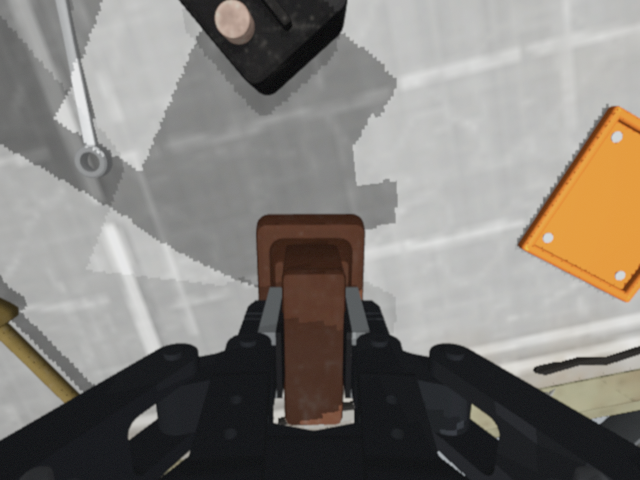

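```bash
python3 -m handwheel '[[0,0,0,2,19,0,255],[0,0,0,4,32,0,255],[0,0,0,4,36,0,255],[0,0,0,4,36,0,255],[0,0,0,4,36,0,255],[0,0,0,2,20,0,255],[0,0,6.7,0,0,0,255],[0,0,6.7,0,0,5,255]]' 60; python3 -m handwheel '[[0,0,6.7,0,0,10,255],[0,0,6.7,0,0,10,255],[0,0,0,0,0,10,255],[0,0,0,0,0,0,255],[0,0,0,0,0,0,255],[0,0,0,0,0,0,255],[0,0,0,0,0,0,255],[0,0,0,0,0,0,255]]'; python3 - <<'E'
from h import *
s,im=snap("wrist","w5")
go(.639,-.286,.0485,-33.5)
E
```

```text
time: 6.75
tool_pos: [0.6403, -0.2859, 0.0936]
eef_rot: [0.821, 0.571, -0.0, -0.0]
contact_force: [-1.3, -0.3, -3.4]
width: 0.221
time: 7.55
tool_pos: [0.6399, -0.2863, 0.0648]
eef_rot: [0.881, 0.474, 0.0, 0.0]
contact_force: [-0.5, -0.0, -3.2]
width: 0.223
turn [ 0. -0.  0.] shift before-turn axes [-0.2 -0.8 16.2] after-turn axes [-0.2 -0.8 16.2] j6 0.12
```

View pics/w5.png

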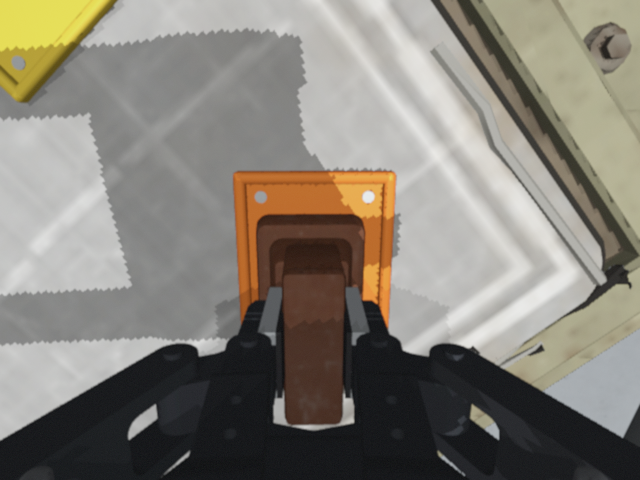

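```bash
python3 -m handwheel '[[0,0,0,0,-0.5,5,255],[0,0,0,0,0,6,255],[0,0,0,0,0,4,255],[0,0,0,0,0,1,255],[0,0,0,0,0,0.5,255],[0,0,0,0,0,0.5,255],[0,0,0,0,0,0,255],[0,0,0,0,0,0,255]]' 60
```

```text
time: 8.4
tool_pos: [0.6391, -0.2858, 0.0478]
eef_rot: [0.881, 0.474, -0.0, -0.0]
contact_force: [-4.2, 3.3, 6.4]
width: 0.218
```

```bash
python3 -m handwheel '[[0,0,0,0,0,0,185],[0,0,0,0,0,0,180],[0,0,0,0,0,0,160],[0,0,0,0,0,0,120],[0,0,0,0,0,0,80],[0,0,0,0,0,0,40],[0,0,0,0,0,0,0],[0,0,0,0,0,0,0]]'; python3 -m handwheel '[[0,0,0,0,0,-10,0],[0,0,0,0,0,-20,0],[0,0,0,0,0,-25,0],[0,0,0,0,0,-25,0],[0,0,0,0,0,-25,0],[0,0,0,0,0,-10,0],[0,0,0,0,0,0,0],[0,0,0,0,0,0,0]]'; python3 - <<'E'
from h import *
s,im=snap("wrist","w6")
go(.4483,-.157,.16,34-180)
go(.4483,-.157,.16,34)
E
```

```text
time: 9.2
tool_pos: [0.6392, -0.2859, 0.0473]
eef_rot: [0.881, 0.473, 0.0, -0.0]
contact_force: [-0.2, -0.0, -0.3]
width: 1.003
time: 10.0
tool_pos: [0.6388, -0.2858, 0.1617]
eef_rot: [0.881, 0.474, -0.0, -0.0]
contact_force: [0.1, 1.2, -0.9]
width: 1.001
turn [ -0.1  -0.  -67.5] shift before-turn axes [   2.3 -229.7    1.5] after-turn axes [213.  -85.8   1.1] j6 0.12
turn [ -0.1  -0.  -67.5] shift before-turn axes [   2.3 -229.7    1.5] after-turn axes [213.  -85.8   1.1] j6 0.12
```

View pics/w6.png

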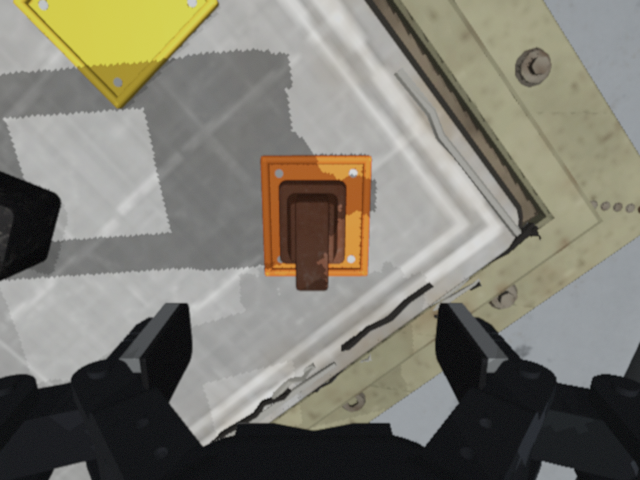

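```bash
python3 -m handwheel '[[0,0,0,0,-18,0,0],[0,0,0,0,-36,0,0],[0,0,0,1,-40,0,0],[0,0,0,1,-40,0,0],[0,0,0,0,-40,0,0],[0,0,0,0,-36,0,0],[0,0,0,0,-20,0,0],[0,0,-8.4,0,0,0,0]]'; python3 -m handwheel '[[0,0,-8.4,0,0,0,0],[0,0,-8.4,0,0,0,0],[0,0,-8.4,0,0,0,0],[0,0,-8.4,0,0,0,0],[0,0,-8.4,0,0,0,0],[0,0,-8.4,0,0,0,0],[0,0,-8.4,0,0,0,0],[0,0,0,0,0,0,0]]';python3 -m handwheel '[[0,0,0,0,0,0,0],[0,0,0,0,0,0,0],[0,0,0,0,0,0,0],[0,0,0,0,0,0,0],[0,0,0,0,0,0,0],[0,0,0,0,0,0,0],[0,0,0,0,0,0,0],[0,0,0,0,0,0,0]]'; python3 - <<'E'
from h import *
s,im=snap("wrist","w7")
go(.4483,-.157,.16,34)
cv2.imwrite("pics/z7.png",cv2.resize(im[100:400,180:450],None,fx=2,fy=2))
E
```

```text
time: 10.85
tool_pos: [0.445, -0.1555, 0.1613]
eef_rot: [0.844, 0.537, -0.001, -0.002]
contact_force: [0.3, -0.6, -0.0]
width: 0.998
time: 11.65
tool_pos: [0.4479, -0.1571, 0.1614]
eef_rot: [0.47, 0.883, -0.0, -0.001]
contact_force: [0.1, 0.5, 0.0]
width: 1.004
time: 12.45
tool_pos: [0.4485, -0.1574, 0.1623]
eef_rot: [0.472, 0.882, 0.0, 0.0]
contact_force: [-1.0, -0.3, 0.5]
width: 1.001
turn [-0.   0.  -0.3] shift before-turn axes [0.4 0.1 2.3] after-turn axes [0.4 0.1 2.3] j6 -0.99
```

View pics/z7.png

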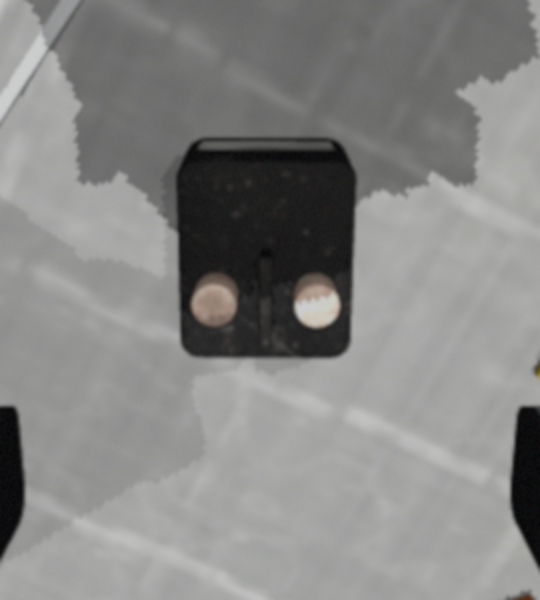

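```bash
python3 - <<'E'
from h import *
s=env.observe();c=cam("wrist",s)
uv=np.array([(180,250),(352,250),(266,160),(266,356)])/2+[180,100]
P=ray(c,uv,.05);print(P.round(4),np.linalg.norm(P[0]-P[1]),np.linalg.norm(P[2]-P[3]))
m=(P[2]+P[3])/2;print(m);go(*m[:2],.012,34)
E
```

```text
[[ 0.4233 -0.1674  0.05  ]
 [ 0.4688 -0.1369  0.05  ]
 [ 0.4302 -0.1283  0.05  ]
 [ 0.4661 -0.1822  0.05  ]] 0.054767308625131426 0.06472792980530406
[ 0.44813076 -0.15523801  0.05      ]
turn [-0.   0.  -0.3] shift before-turn axes [  2.    0.9 150.3] after-turn axes [  2.    0.9 150.3] j6 -0.99
```

```bash
python3 -m handwheel '[[0,0,0,2,0.5,15,0],[0,0,0,0,0,28,0],[0,0,0,0,0,30,0],[0,0,0,0,0,30,0],[0,0,0,0,0,27,0],[0,0,0,0,0,15,0],[0,0,0,0,0,5,0],[0,0,0,0,0,0,0]]' 80;python3 -m handwheel '[[0,0,0,0,0,0,60],[0,0,0,0,0,0,255],[0,0,0,0,0,0,255],[0,0,0,0,0,0,255],[0,0,0,0,0,0,255],[0,0,0,0,0,0,255],[0,0,0,0,0,0,255],[0,0,0,0,0,0,255]]' 80; python3 -m handwheel '[[0,0,0,0,0,-6,255],[0,0,0,0,0,-12,255],[0,0,0,0,0,-15,255],[0,0,0,0,0,-15,255],[0,0,0,0,0,-8,255],[0,0,0,0,0,0,255],[0,0,0,0,0,0,255],[0,0,0,0,0,0,255]]'; python3 - <<'E'
from h import *
s,im=snap("wrist","w8")
go(.610,-.095,.050,98.3)
E
```

```text
time: 13.3
tool_pos: [0.4475, -0.1554, 0.0119]
eef_rot: [0.472, 0.882, -0.0, -0.001]
contact_force: [-0.6, -0.3, -0.8]
width: 1.001
time: 14.1
tool_pos: [0.4483, -0.1557, 0.0137]
eef_rot: [0.472, 0.882, 0.0, 0.001]
contact_force: [-3.6, 2.1, 18.3]
width: 0.661
time: 14.9
tool_pos: [0.4475, -0.1554, 0.0679]
eef_rot: [0.472, 0.882, -0.0, -0.0]
contact_force: [0.2, -0.6, -3.9]
width: 0.654
turn [ -0.   -0.1 -64.6] shift before-turn axes [-40.2 168.7  17.6] after-turn axes [-169.6   36.2   17.8] j6 -0.99
```

View pics/w8.png

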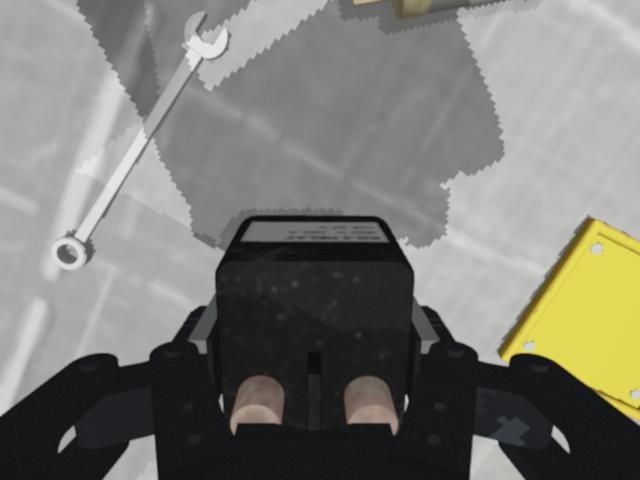

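```bash
python3 -m handwheel '[[0,0,0,-4,16,0,255],[0,0,0,-7,30,0,255],[0,0,0,-8,34,0,255],[0,0,0,-8,34,0,255],[0,0,0,-7,30,0,255],[0,0,0,-6,25,0,255],[0,0,-5,0,0,0,255],[0,0,-8,0,0,0,255]]' 80; python3 -m handwheel '[[0,0,-8,0,0,0,255],[0,0,-8,0,0,0,255],[0,0,-8,0,0,0,255],[0,0,-8,0,0,0,255],[0,0,-8,0,0,0,255],[0,0,-7,0,0,0,255],[0,0,-4.6,0,0,0,255],[0,0,0,0,0,0,255]]';python3 -m handwheel '[[0,0,0,0,0,10,255],[0,0,0,0,0,15,255],[0,0,0,0,0,10,255],[0,0,0,0,0,0,255],[0,0,0,0,0,0,255],[0,0,0,0,0,0,255],[0,0,0,0,0,0,255],[0,0,0,0,0,0,255]]'; python3 - <<'E'
from h import *
s,im=snap("wrist","w9");snap("top","t9")
c=cam("wrist",s)
go(.610,-.095,.0167,98.3)
H,S,V=cv2.split(cv2.cvtColor(im,cv2.COLOR_BGR2HSV))
for b in blobs((H>22)&(H<35)&(S>180)&(V>120))[:2]: print(b.min(0),b.max(0),*rect(ray(c,b,0.008)))
E
```

```text
time: 15.75
tool_pos: [0.6115, -0.0939, 0.0674]
eef_rot: [0.367, 0.93, -0.0, -0.0]
contact_force: [-0.1, 0.0, -2.6]
width: 0.655
time: 16.55
tool_pos: [0.6108, -0.0945, 0.0677]
eef_rot: [-0.073, 0.997, 0.0, -0.0]
contact_force: [-0.0, -0.3, -3.6]
width: 0.658
time: 17.35
tool_pos: [0.6108, -0.095, 0.0337]
eef_rot: [-0.073, 0.997, -0.0, 0.0]
contact_force: [-0.4, -0.7, -1.7]
width: 0.663
turn [-0.  0.  0.] shift before-turn axes [ 0.7  0.1 16.9] after-turn axes [ 0.7  0.1 16.9] j6 -1.92
```

View pics/w9.png

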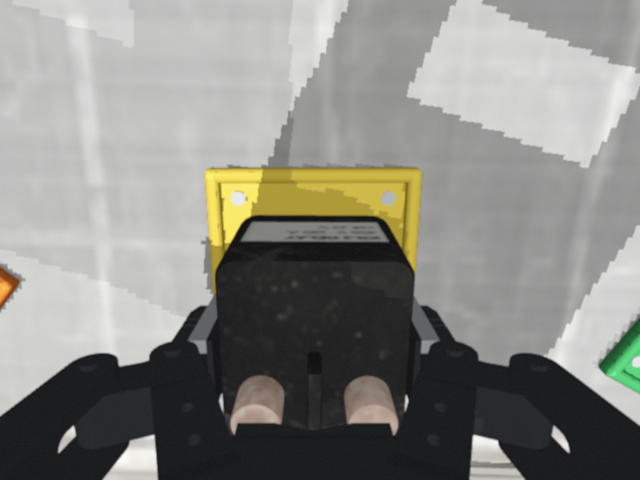

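```bash
python3 -m handwheel '[[0,0,0,0.5,0,5,255],[0,0,0,0,0,6,255],[0,0,0,0,0,4,255],[0,0,0,0,0,1,255],[0,0,0,0,0,0.5,255],[0,0,0,0,0,0,255],[0,0,0,0,0,0,255],[0,0,0,0,0,0,255]]' 80
```

```text
time: 18.25
tool_pos: [0.6096, -0.0949, 0.0168]
eef_rot: [-0.073, 0.997, 0.0, -0.0]
contact_force: [-4.0, -0.1, 5.6]
width: 0.658
```

Contact. Release gradually.

```bash
python3 -m handwheel '[[0,0,0,0,0,0,80],[0,0,0,0,0,0,76],[0,0,0,0,0,0,65],[0,0,0,0,0,0,40],[0,0,0,0,0,0,0],[0,0,0,0,0,0,0],[0,0,0,0,0,0,0],[0,0,0,0,0,0,0]]'; python3 -m handwheel '[[0,0,0,0,0,-10,0],[0,0,0,0,0,-20,0],[0,0,0,0,0,-35,0],[0,0,0,0,0,-35,0],[0,0,0,0,0,-35,0],[0,0,0,0,0,-10,0],[0,0,0,0,0,0,0],[0,0,0,0,0,0,0]]'; python3 - <<'E'
from h import *
s,im=snap("wrist","w10")
go(.440,-.02,.16,-48)
E
```

```text
time: 19.05
tool_pos: [0.61, -0.095, 0.0168]
eef_rot: [-0.073, 0.997, 0.0, -0.0]
contact_force: [-0.1, 0.1, -0.5]
width: 1.0
time: 19.85
tool_pos: [0.6096, -0.0949, 0.1613]
eef_rot: [-0.073, 0.997, 0.0, -0.0]
contact_force: [0.8, 0.1, -0.7]
width: 0.998
turn [  0.1  -0.1 -33.7] shift before-turn axes [156.7  98.6   1. ] after-turn axes [ 75.7 168.9   0.7] j6 -1.92
```

View pics/w10.png

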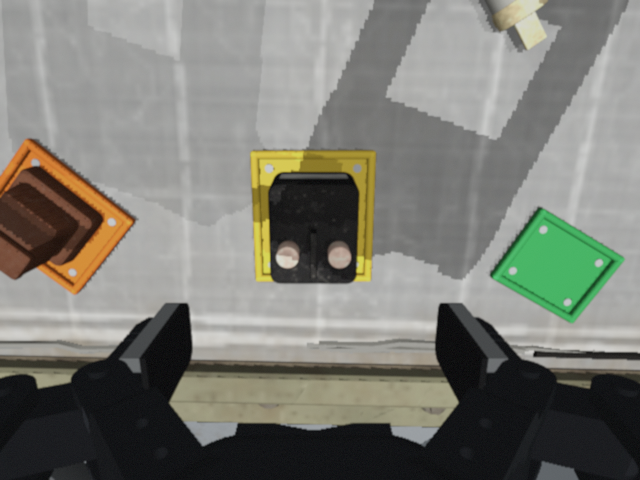

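```bash
python3 -m handwheel '[[0,0,0,15,10,0,0],[0,0,0,30,20,0,0],[0,0,0,35,24,0,0],[0,0,0,35,24,0,0],[0,0,0,30,20,0,0],[0,0,0,17,12,0,0],[0,0,-5,0,0,0,0],[0,0,-8,0,0,0,0]]'; python3 -m handwheel '[[0,0,-8,0,0,0,0],[0,0,-8,0,0,0,0],[0,0,-5,0,0,0,0],[0,0,0,0,0,0,0],[0,0,0,0,0,0,0],[0,0,0,0,0,0,0],[0,0,0,0,0,0,0],[0,0,0,0,0,0,0]]'; python3 - <<'E'
from h import *
s,im=snap("wrist","w11")
go(.4335,-.0085,.16,-48);print(s["joint_positions"].round(2))
c=cam("wrist",s)
H,S,V=cv2.split(cv2.cvtColor(im,cv2.COLOR_BGR2HSV))
for b in blobs((H>18)&(H<35)&(S>40)&(S<160)&(V>130))[:4]: print(b.mean(0),b.min(0),b.max(0),*rect(ray(c,b,0.015)))
E
```

```text
time: 20.7
tool_pos: [0.4324, -0.0092, 0.1608]
eef_rot: [-0.187, 0.982, 0.0, -0.001]
contact_force: [0.9, 0.2, -0.5]
width: 0.999
time: 21.5
tool_pos: [0.4338, -0.0096, 0.1617]
eef_rot: [-0.361, 0.933, 0.0, -0.0]
contact_force: [-1.2, -0.2, 0.2]
width: 0.997
turn [ 0.  -0.   0.3] shift before-turn axes [-0.5  1.   1.8] after-turn axes [-0.5  1.   1.8] j6 -2.4
[-0.09  0.28  2.15  0.    0.71 -2.4 ]
[316.17791411 170.25766871] [296 143] [336 191] [405.1 -32.6] [33.1 28.2] 42.28212356567383
[316.27350427 266.81196581] [298 256] [335 281] [460.6  17.9] [28.1 18.1] -52.88212585449219
[ 76.15492958 471.05633803] [ 60 463] [ 89 479] [740.3 -11. ] [22.4 17.7] -39.776222229003906
[317.61904762 287.83333333] [309 283] [326 292] [470.8  28.9] [12.9  7.3] -47.726463317871094
```

View pics/w11.png

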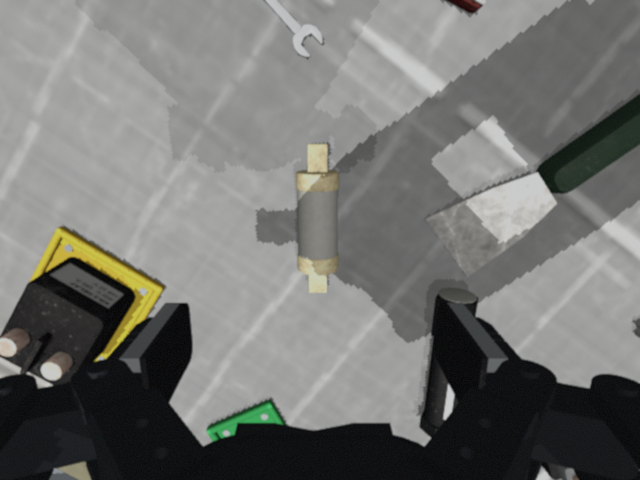

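```bash
python3 - <<'E'
from h import *
s=env.observe();c=cam("wrist",s)
P=ray(c,[(317.5,143),(318,292),(298,190),(339,190),(299,265),(337.5,265)],.015);P[2:]=ray(c,[(298,190),(339,190),(299,265),(337.5,265)],.018)
A=R.from_quat(s["eef_rot"])
print((A.inv().apply(P-s["tool_pos"])*1000).round(1))
S=ray(c,[(428,217),(470,280),(556,210)],.002);print((A.inv().apply(S-s["tool_pos"])*1000).round(1))
d=P[1]-P[0];print(np.degrees(np.arctan2(d[1],d[0])),np.linalg.norm(d),(P[0]+P[1])/2)
E
```

```text
[[ 53.3   3.2 146.8]
 [-56.9   3.9 146.8]
 [ 21.4 -10.3 143.8]
 [ 21.4  18.3 143.8]
 [-34.2 -10.1 143.8]
 [-34.2  18.2 143.8]]
[[ -1.6  86.6 159.8]
 [-52.3 123.4 159.8]
 [  3.7 182.  159.8]]
42.649866735983345 0.1101788993605303 [ 0.43269686 -0.00573389  0.015     ]
```

```bash
python3 -m handwheel '[[0,0,0,-2,4,15,0],[0,0,0,0,0,28,0],[0,0,0,0,0,32,0],[0,0,0,0,0,32,0],[0,0,0,0,0,28,0],[0,0,0,0,0,14,0],[0,0,0,0,0,5,0],[0,0,0,0,0,0,0]]' 35;python3 - <<'E'
from h import *
s,im=snap("wrist","w12");go(.4327,-.0057,.007,-47.4)
E
python3 -m handwheel '[[0,0,0,0,0,0,120],[0,0,0,0,0,0,140],[0,0,0,0,0,0,255],[0,0,0,0,0,0,255],[0,0,0,0,0,0,255],[0,0,0,0,0,0,255],[0,0,0,0,0,0,255],[0,0,0,0,0,0,255]]' 35
```

```text
time: 22.35
tool_pos: [0.4324, -0.0053, 0.0075]
eef_rot: [-0.361, 0.933, 0.0, -0.0]
contact_force: [0.1, 0.3, 0.6]
width: 0.998
turn [-0.   0.  -0.3] shift before-turn axes [ 0.4 -0.2  1.1] after-turn axes [ 0.4 -0.2  1.1] j6 -2.39
time: 23.2
tool_pos: [0.4329, -0.0053, 0.0082]
eef_rot: [-0.361, 0.933, -0.0, 0.0]
contact_force: [-0.2, 0.3, 11.1]
width: 0.321
```

```bash
python3 -m handwheel '[[0,0,0,0,0,-6,255],[0,0,0,0,0,-12,255],[0,0,0,0,0,-18,255],[0,0,0,0,0,-24,255],[0,0,0,0,0,-20,255],[0,0,0,0,0,-8,255],[0,0,0,0,0,0,255],[0,0,0,0,0,0,255]]'; python3 - <<'E'
from h import *
s,im=snap("wrist","w13");print(s["width"])
go(.633,.269,.095,-70.8)
E
```

```text
time: 24.0
tool_pos: [0.4324, -0.0053, 0.0954]
eef_rot: [-0.361, 0.933, 0.0, -0.0]
contact_force: [-0.3, 0.6, -1.5]
width: 0.326
0.32587551332356274
turn [ 0.  -0.  23.1] shift before-turn axes [-3.332e+02  6.760e+01 -1.000e-01] after-turn axes [-2.799e+02  1.930e+02  1.000e-01] j6 -2.39
```

View pics/w13.png

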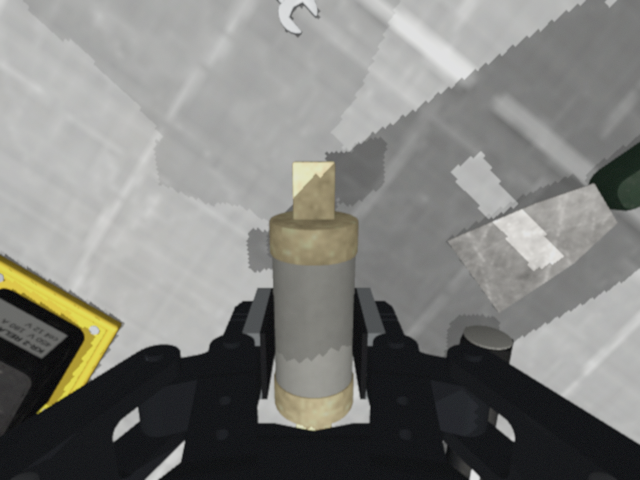

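```bash
python3 -m handwheel '[[0,0,0,-20,4,0,255],[0,0,0,-40,8,0,255],[0,0,0,-48,10,0,255],[0,0,0,-48,10,0,255],[0,0,0,-48,10,0,255],[0,0,0,-48,10,0,255],[0,0,0,-48,10,0,255],[0,0,0,-33,6,0,255]]' 35; python3 -m handwheel '[[0,0,5,0,0,0,255],[0,0,8,0,0,10,255],[0,0,7,0,0,20,255],[0,0,3.1,0,0,25,255],[0,0,0,0,0,10,255],[0,0,0,0,0,0,255],[0,0,0,0,0,0,255],[0,0,0,0,0,0,255]]'; python3 - <<'E'
from h import *
s,im=snap("wrist","w14");c=cam("wrist",s)
H,S,V=cv2.split(cv2.cvtColor(im,cv2.COLOR_BGR2HSV))
for b in blobs((H>104)&(H<118)&(S>170)&(V>140))[:2]: print(b.min(0),b.max(0),*rect(ray(c,b,0.008)))
go(.633,.269,.0115,-70.8)
E
```

```text
time: 24.85
tool_pos: [0.6339, 0.2719, 0.094]
eef_rot: [-0.362, 0.932, 0.0, -0.0]
contact_force: [0.8, -0.4, -1.0]
width: 0.326
time: 25.65
tool_pos: [0.6337, 0.2694, 0.0318]
eef_rot: [-0.167, 0.986, 0.0, 0.001]
contact_force: [0.5, 0.0, -1.1]
width: 0.325
[306 119] [389 220] [583.2 266.8] [40.1 32.7] 19.285478591918945
[241 119] [266 251] [601.7 234.4] [53.6  9.7] 19.35882568359375
turn [0.  0.1 0.1] shift before-turn axes [ 0.9 -0.2 20.4] after-turn axes [ 0.8 -0.2 20.4] j6 -1.55
```

View pics/w14.png

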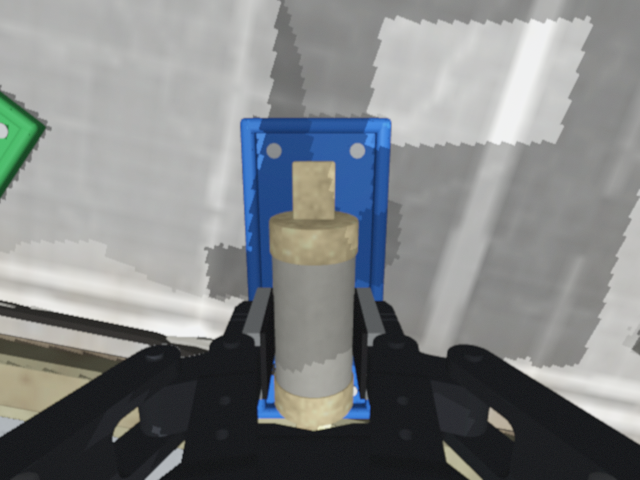

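```bash
python3 - <<'E'
from h import *
s=env.observe();c=cam("wrist",s);A=R.from_quat(s["eef_rot"])
P=ray(c,[(241,120),(390,120),(247,251),(384,251)],.008);print((A.inv().apply(P-s["tool_pos"])*1000).round(1))
E
```

```text
[[ 68.2 -27.2  23.8]
 [ 68.3  30.5  23.8]
 [ 15.  -27.2  23.8]
 [ 15.   30.6  23.8]]
```

```bash
python3 -m handwheel '[[0,0,0,-0.5,1,5,255],[0,0,0,0,0,7,255],[0,0,0,0,0,5,255],[0,0,0,0,0,2,255],[0,0,0,0,0,1,255],[0,0,0,0,0,0.5,255],[0,0,0,0,0,0,255],[0,0,0,0,0,0,255]]' 35
```

```text
time: 26.5
tool_pos: [0.6327, 0.2702, 0.0112]
eef_rot: [-0.167, 0.986, -0.0, -0.0]
contact_force: [-8.6, -4.5, 19.2]
width: 0.323
```

```bash
python3 -m handwheel '[[0,0,0,0,0,-0.3,165],[0,0,0,0,0,0,160],[0,0,0,0,0,0,150],[0,0,0,0,0,0,120],[0,0,0,0,0,0,80],[0,0,0,0,0,0,40],[0,0,0,0,0,0,0],[0,0,0,0,0,0,0]]'; python3 -m handwheel '[[0,0,0,0,0,-10,0],[0,0,0,0,0,-20,0],[0,0,0,0,0,-35,0],[0,0,0,0,0,-35,0],[0,0,0,0,0,-35,0],[0,0,0,0,0,-10,0],[0,0,0,0,0,0,0],[0,0,0,0,0,0,0]]'; python3 - <<'E'
from h import *
s,im=snap("wrist","w15");snap("top","t15")
go(.4383,.2797,.16,0)
E
```

```text
time: 27.3
tool_pos: [0.6332, 0.2703, 0.0106]
eef_rot: [-0.167, 0.986, -0.0, 0.0]
contact_force: [0.3, 0.0, -0.1]
width: 1.0
time: 28.1
tool_pos: [0.6327, 0.2701, 0.155]
eef_rot: [-0.167, 0.986, -0.0, -0.0]
contact_force: [-0.6, 0.4, -0.7]
width: 0.999
turn [  0.1  -0.1 -70.8] shift before-turn axes [180.   73.1  -5.5] after-turn axes [ -9.7 194.   -6. ] j6 -1.55
```

View pics/w15.png

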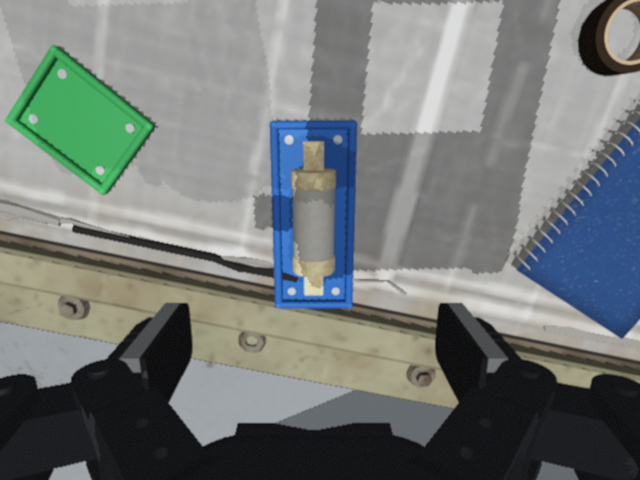

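View pics/t15.png

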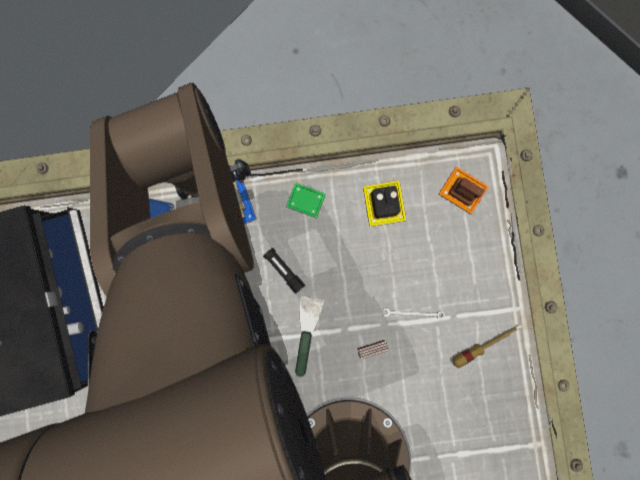

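```bash
python3 -m handwheel '[[0,0,0,15,6,0,0],[0,0,0,30,12,0,0],[0,0,0,38,16,0,0],[0,0,0,38,16,0,0],[0,0,0,38,16,0,0],[0,0,0,20,8,0,0],[0,0,6,0,0,0,0],[0,0,8,0,0,0,0]]'; python3 -m handwheel '[[0,0,8,0,0,0,0],[0,0,8,0,0,0,0],[0,0,7,0,0,0,0],[0,0,0,0,0,0,0],[0,0,0,0,0,0,0],[0,0,0,0,0,0,0],[0,0,0,0,0,0,0],[0,0,0,0,0,0,0]]'; python3 - <<'E'
from h import *
s,im=snap("wrist","w16")
cv2.imwrite("pics/z16.png",cv2.resize(im[120:320,220:420],None,fx=3,fy=3,interpolation=cv2.INTER_CUBIC))
E
```

```text
time: 29.0
tool_pos: [0.4384, 0.281, 0.1547]
eef_rot: [-0.044, 0.999, -0.0, -0.001]
contact_force: [0.1, 0.6, 0.5]
width: 0.999
time: 29.8
tool_pos: [0.4398, 0.2812, 0.1556]
eef_rot: [0.154, 0.988, -0.0, -0.0]
contact_force: [0.4, -0.1, -0.4]
width: 1.003
```

View pics/w16.png

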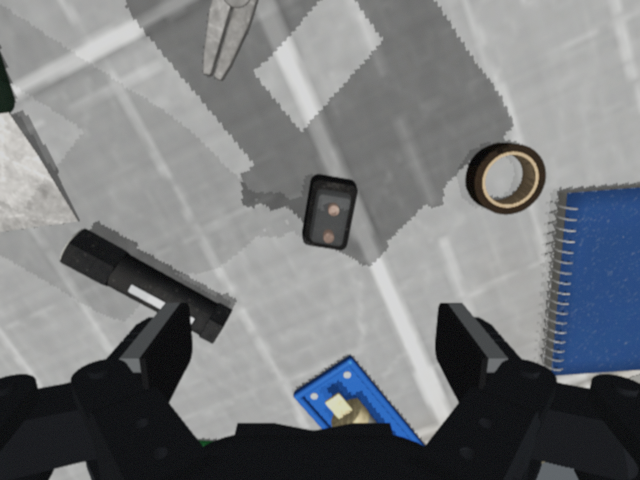

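View pics/z16.png

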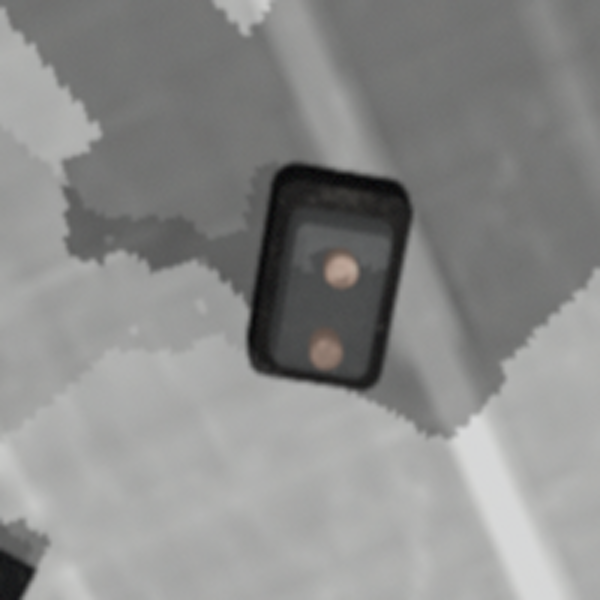

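```bash
python3 - <<'E'
from h import *
s=env.observe();c=cam("wrist",s);A=R.from_quat(s["eef_rot"])
for z in(.0,.02):
    uv=np.array([(272,166),(412,188),(378,388),(250,372)])/3+[220,120];P=ray(c,uv,z)
    e=np.roll(P,-1,0)-P
    print(P.mean(0).round(4),np.linalg.norm(e,axis=1).round(4),np.degrees(np.arctan2(e[:,1],e[:,0])).round(1))
P=ray(c,np.array([(338,268),(325,350)])/3+[220,120],.046);print(P.mean(0),np.degrees(np.arctan2(*(P[1]-P[0])[1::-1])))
print(s["tool_pos"])
E
```

```text
[0.4411 0.2945 0.    ] [0.0342 0.0511 0.0326 0.052 ] [  63.4  -25.7 -115.2  156.1]
[0.4366 0.2951 0.02  ] [0.0319 0.0477 0.0304 0.0485] [  63.4  -25.7 -115.2  156.1]
[0.43694007 0.29474256 0.046     ] -25.846534149916543
[0.43977659 0.28123152 0.15557128]
```

```bash
python3 - <<'E'
from h import *
go(.437,.2948,.08,64.2)
E
```

```text
turn [-0.  -0.   8.1] shift before-turn axes [ 6.8 12.1 75.6] after-turn axes [ 8.4 11.  75.6] j6 -0.75
```

```bash
python3 -m handwheel '[[0,0,8.1,0,0,10,0],[0,0,0,4,5,20,0],[0,0,0,4,6,20,0],[0,0,0,0,0,15,0],[0,0,0,0,0,10,0],[0,0,0,0,0,0,0],[0,0,0,0,0,0,0],[0,0,0,0,0,0,0]]' 35; python3 - <<'E'
from h import *
s,im=snap("wrist","w17")
go(.437,.2948,.008,64.2)
cv2.imwrite("pics/z17.png",cv2.resize(im[120:390,170:470],None,fx=2,fy=2,interpolation=cv2.INTER_CUBIC))
E
```

```text
time: 30.65
tool_pos: [0.4379, 0.2948, 0.0814]
eef_rot: [0.224, 0.975, 0.0, 0.0]
contact_force: [-0.5, -0.1, -0.2]
width: 0.999
turn [ 0.1  0.  -0.1] shift before-turn axes [ 0.8 -0.5 73.4] after-turn axes [ 0.8 -0.4 73.4] j6 -0.58
```

View pics/z17.png

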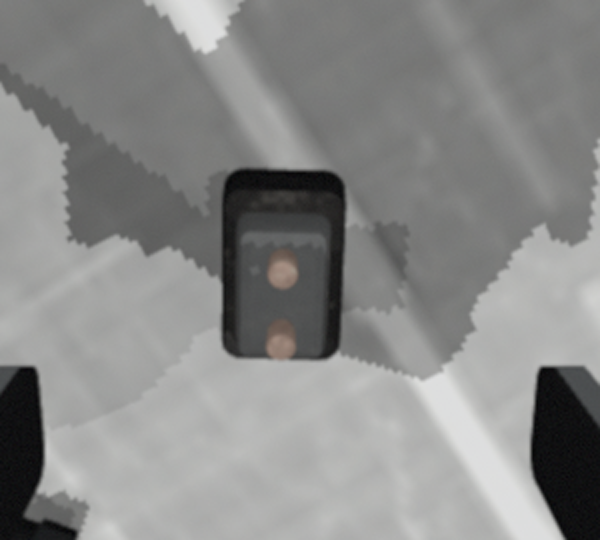

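```bash
python3 -m handwheel '[[0,0,0,1,-0.5,10,0],[0,0,0,0,0,18,0],[0,0,0,0,0,20,0],[0,0,0,0,0,16,0],[0,0,0,0,0,9,0],[0,0,0,0,0,0,60],[0,0,0,0,0,0,110],[0,0,0,0,0,0,130]]' 35;python3 -m handwheel '[[0,0,0,0,0,0,255],[0,0,0,0,0,0,255],[0,0,0,0,0,0,255],[0,0,0,0,0,0,255],[0,0,0,0,0,0,255],[0,0,0,0,0,0,255],[0,0,0,0,0,0,255],[0,0,0,0,0,0,255]]' 35; python3 -m handwheel '[[0,0,0,0,0,-6,255],[0,0,0,0,0,-12,255],[0,0,0,0,0,-18,255],[0,0,0,0,0,-24,255],[0,0,0,0,0,-20,255],[0,0,0,0,0,-8,255],[0,0,0,0,0,0,255],[0,0,0,0,0,0,255]]'; python3 - <<'E'
from h import *
s,im=snap("wrist","w18")
go(.6213,.0962,.095,-21.5)
E
```

```text
time: 31.5
tool_pos: [0.4367, 0.2949, 0.0083]
eef_rot: [0.224, 0.975, 0.0, 0.0]
contact_force: [-0.0, 0.6, 0.2]
width: 0.516
time: 32.3
tool_pos: [0.4367, 0.2949, 0.0085]
eef_rot: [0.224, 0.975, 0.0, 0.0]
contact_force: [0.2, -0.0, 6.2]
width: 0.39
time: 33.1
tool_pos: [0.4361, 0.2945, 0.0954]
eef_rot: [0.224, 0.975, -0.0, -0.0]
contact_force: [-0.3, 0.7, -0.7]
width: 0.391
turn [-0.   0.  85.6] shift before-turn axes [-253.3  -97.4   -0. ] after-turn axes [-116.5  245.1    0. ] j6 -0.58
```

View pics/w18.png

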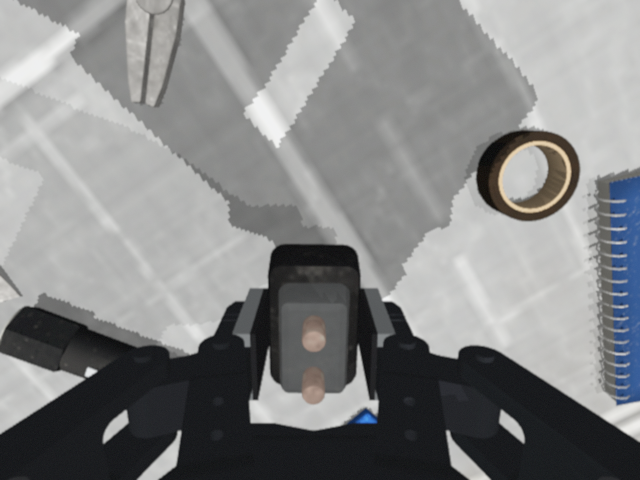

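```bash
python3 -m handwheel '[[0,0,0,-18,-7,0,255],[0,0,0,-35,-13,0,255],[0,0,0,-45,-17,0,255],[0,0,0,-45,-18,0,255],[0,0,0,-45,-18,0,255],[0,0,0,-40,-15,0,255],[0,0,0,-25,-9,0,255],[0,0,5,0,0,0,255]]' 35; python3 -m handwheel '[[0,0,8,0,0,0,255],[0,0,8,0,0,0,255],[0,0,8,0,0,0,255],[0,0,8,0,0,0,255],[0,0,8,0,0,0,255],[0,0,8,0,0,0,255],[0,0,8,0,0,0,255],[0,0,8,0,0,0,255]]';python3 -m handwheel '[[0,0,8,0,0,15,255],[0,0,6,0,0,20,255],[0,0,2.6,0,0,20,255],[0,0,0,0,0,10,255],[0,0,0,0,0,0,255],[0,0,0,0,0,0,255],[0,0,0,0,0,0,255],[0,0,0,0,0,0,255]]'; python3 - <<'E'
from h import *
s,im=snap("wrist","w19")
go(.6213,.0962,.0115,-21.5)
c=cam("wrist",s);A=R.from_quat(s["eef_rot"])
H,S,V=cv2.split(cv2.cvtColor(im,cv2.COLOR_BGR2HSV))
for b in blobs((H>50)&(H<80)&(S>120))[:3]: print(b.min(0),b.max(0),(A.inv().apply(ray(c,[b.min(0),(b.max(0)[0],b.min(0)[1])],0.008)-s["tool_pos"])*1000).round(1))
E
```

```text
time: 33.95
tool_pos: [0.6236, 0.094, 0.0942]
eef_rot: [0.268, 0.964, -0.0, 0.0]
contact_force: [0.7, 1.3, -0.8]
width: 0.384
time: 34.75
tool_pos: [0.6208, 0.0968, 0.0941]
eef_rot: [0.738, 0.674, -0.001, -0.001]
contact_force: [0.6, -0.2, -0.4]
width: 0.388
time: 35.55
tool_pos: [0.6221, 0.097, 0.0315]
eef_rot: [0.826, 0.563, 0.001, 0.0]
contact_force: [-0.3, -0.4, -0.7]
width: 0.39
turn [ 0.1 -0.   0. ] shift before-turn axes [-1.  -0.4 19.9] after-turn axes [-1.  -0.4 19.9] j6 0.48
[236 195] [388 301] [[ 41.2 -31.1  23.4]
 [ 41.2  30.6  23.5]]
[356 343] [363 364] [[-26.1  19.5  23.5]
 [-26.1  22.7  23.5]]
```

View pics/w19.png

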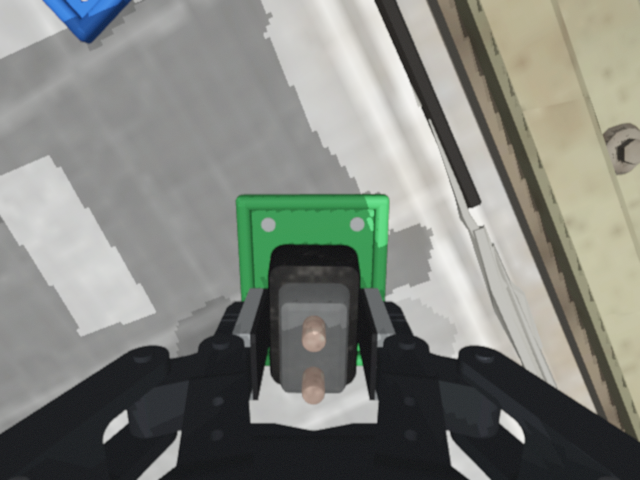

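```bash
python3 -m handwheel '[[0,0,0,0,0,5,255],[0,0,0,0,0,7,255],[0,0,0,0,0,5,255],[0,0,0,0,0,2,255],[0,0,0,0,0,0.5,255],[0,0,0,0,0,0.3,255],[0,0,0,0,0,0,255],[0,0,0,0,0,0,255]]' 35
```

```text
time: 36.4
tool_pos: [0.6211, 0.0969, 0.0114]
eef_rot: [0.826, 0.563, -0.0, -0.0]
contact_force: [-7.0, -1.5, 19.8]
width: 0.387
```

```bash
python3 -m handwheel '[[0,0,0,0,0,-0.3,152],[0,0,0,0,0,0,148],[0,0,0,0,0,0,135],[0,0,0,0,0,0,100],[0,0,0,0,0,0,60],[0,0,0,0,0,0,20],[0,0,0,0,0,0,0],[0,0,0,0,0,0,0]]'; python3 -m handwheel '[[0,0,0,0,0,-10,0],[0,0,0,0,0,-20,0],[0,0,0,0,0,-35,0],[0,0,0,0,0,-35,0],[0,0,0,0,0,-35,0],[0,0,0,0,0,-10,0],[0,0,0,0,0,0,0],[0,0,0,0,0,0,0]]';  python3 - <<'E'
from h import *
s,im=snap("wrist","w20")
c=cam("wrist",s)
go(.45,0,.25,-21.5)
E
```

```text
time: 37.2
tool_pos: [0.6216, 0.0969, 0.0111]
eef_rot: [0.826, 0.563, -0.0, -0.0]
contact_force: [-0.3, -0.3, 0.2]
width: 0.999
time: 38.0
tool_pos: [0.6211, 0.0969, 0.1556]
eef_rot: [0.826, 0.563, -0.0, -0.0]
contact_force: [0.3, 0.8, -0.8]
width: 1.0
turn [-0.1  0.   0. ] shift before-turn axes [-152.7 -123.6  -94.7] after-turn axes [-152.7 -123.4  -95. ] j6 0.48
```

View pics/w20.png

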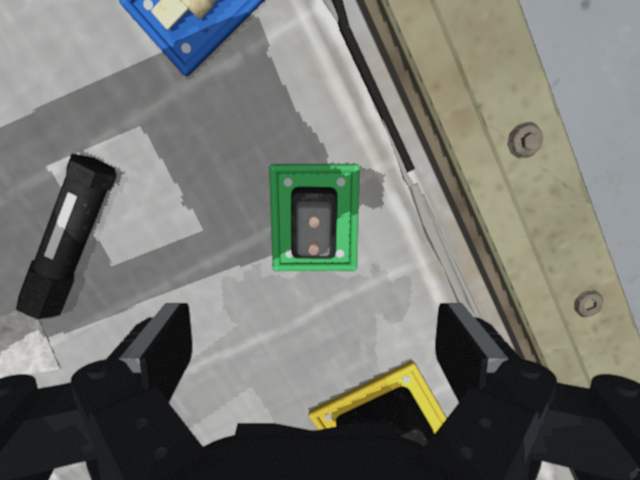

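```bash
python3 - <<'E'
from h import *
go(.30,-.57,.23,-21.5)
E
```

```text
turn [-0.1  0.   0. ] shift before-turn axes [-738.   -54.4  -74.4] after-turn axes [-738.   -54.1  -75. ] j6 0.48
```

```bash
python3 -m handwheel '[[0,0,0,0,0,-25,0],[0,0,0,-20,-2,-25,0],[0,0,0,-35,-3,-25,0],[0,0,0,-45,-3,0,0],[0,0,0,-45,-3,0,0],[0,0,0,-45,-3,0,0],[0,0,0,-45,-3,0,0],[0,0,0,-45,-3,0,0]]';python3 -m handwheel '[[0,0,0,-45,-3,0,0],[0,0,0,-45,-3,0,0],[0,0,0,-45,-3,0,0],[0,0,0,-45,-3,0,0],[0,0,0,-45,-3,0,0],[0,0,0,-45,-3,0,0],[0,0,0,-45,-3,0,0],[0,0,0,-45,-3,0,0]]'; python3 -m handwheel '[[0,0,0,-45,-3,0,0],[0,0,0,-30,-2,0,0],[0,0,0,-15,0,0,0],[0,0,0,0,0,0,0],[0,0,0,0,0,0,0],[0,0,0,0,0,0,0],[0,0,0,0,0,0,0],[0,0,0,0,0,0,0]]'; python3 - <<'E'
from h import *
s,im=snap("top","t21");snap("scene","s21");c=cam("top")
a=cv2.imread("pics/top1.png")
H,S,V=cv2.split(cv2.cvtColor(im,cv2.COLOR_BGR2HSV))
cv2.imwrite("pics/z21.png",cv2.resize(im[150:320,150:520],None,fx=2.1,fy=2.1,interpolation=cv2.INTER_CUBIC))
for n,i in (("start",a),("now",im)):
    V=cv2.cvtColor(i,cv2.COLOR_BGR2HSV)[...,2];roi=np.zeros(V.shape,bool);roi[240:300,155:310]=1
    for b in blobs((V<60)&roi,40): print(n,b.mean(0).round(1),*rect(ray(c,b,.016)))
E
```

```text
time: 38.85
tool_pos: [0.4988, -0.1574, 0.2297]
eef_rot: [0.826, 0.563, -0.001, -0.001]
contact_force: [0.9, 0.7, -0.0]
width: 0.998
time: 39.65
tool_pos: [0.3448, -0.4835, 0.2294]
eef_rot: [0.827, 0.563, 0.0, -0.001]
contact_force: [0.3, -0.5, -0.2]
width: 1.001
time: 40.45
tool_pos: [0.3093, -0.5638, 0.2313]
eef_rot: [0.826, 0.563, 0.0, 0.0]
contact_force: [0.3, 0.2, 0.4]
width: 0.999
start [283.5 270.2] [450.9 150.1] [119.1  30.4] 39.839717864990234
start [228.6 275.5] [438.  282.6] [48.3 29.2] -0.04052734375
start [181.  271.7] [450.5 400.8] [44.3 22.5] -6.1250152587890625
now [283.9 270.5] [451.2 149.9] [119.5  30.7] 39.327693939208984
```

View pics/z21.png

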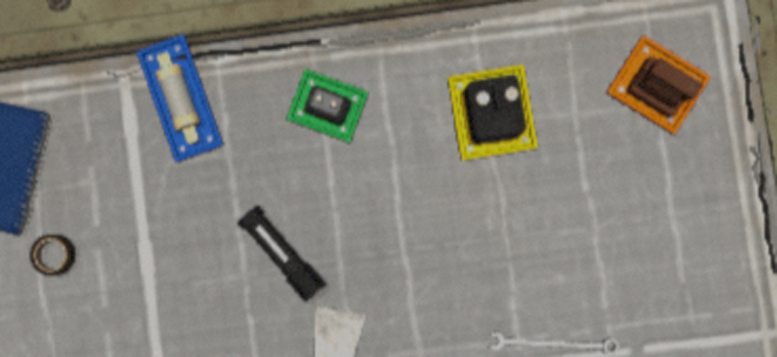

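View pics/s21.png

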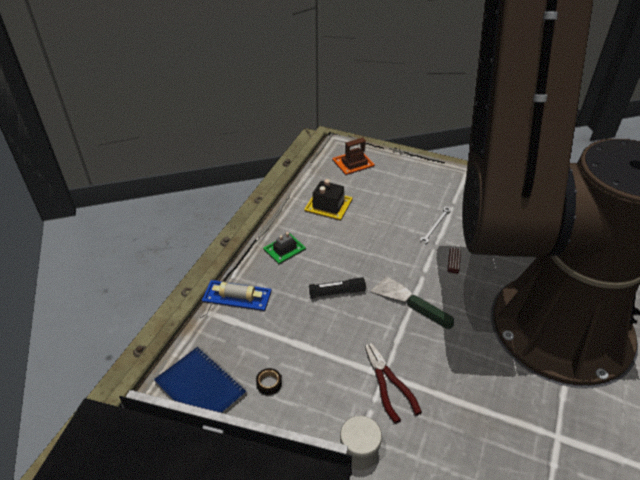

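```bash
python3 -c "
from station import job
print(job.finish_job())"
```

```text
the job is handed in; nothing more can be done
None
```

I put all four parts in their trays and handed the job in; the last state reading before hand-in was at about 40 s of the 96 s allowed. The hand-in gives no verdict.

- **Placing:** I gripped each part as specified and lowered it until it touched the tray floor. The force at touch was 6 to 20 N, and the tool height matched the 3 mm floor each time. I then released gradually and lifted straight off.
- **Final look:** The top, scene and wrist pictures show every part upright and inside its tray's lip, with the arm well clear. I judged the final centring and tilt by eye and did not measure them. The tool was within about 2 mm of each tray's centre at release.
- **Torch and tape:** The torch measured under 1 mm from its start. The tape looks unmoved, but my colour mask found it only in the first picture, so I have no measured figure for it at the end.
- **Disagreements:** My first estimate of the connector from the top view was about 15 mm off, because the mask caught only part of it; I used the wrist view instead. The blue tray's centre differed by about 3 mm between the top and wrist views, so I placed the fuse between the two.

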